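# Press the jar lid home with a quarter turn past contact

## Robot

A 6-joint arm with a two-finger parallel gripper is mounted at the origin on the work surface. World frame = base frame: x ahead of the robot, y to its left, z up, the work surface at z = 0. Lengths are in m, angles in rad, forces in N, time in s.
With the tool pointing down it reaches from about 0.425 to 0.95 m from the base axis. Payload 3.5 kg.
Tool frame: the origin (TCP) lies on the centre line of the jaws, within the pads' length; the fingertips stand 14 mm ahead of it and the grasp point (between the pads) lies 5 mm behind it (ctrl.finger_overhang is the distance from the TCP to the fingertips, in m); z points along the fingers, y is the line along which they close (so a half turn about z gives the same grasp; the last joint's range is limited). The gripper opens to 85 mm and grips with 20 to 120 N. Pads are 22 mm wide; open, the fingers measure 114 mm over their backs; the gripper's body (76 mm by 85 mm) begins 54 mm behind the grasp point. The pads swing forward as they close: fully open they stand 13 mm farther back than shut.
Start: joints at [1.073, 0.286, 1.577, -0, 1.279, -0.15], TCP at [0.23, 0.635, 0.245] pointing down, gripper open.
Joint ranges: [-2.77, 2.77], [-0.9, 2.22], [0.21, 2.48], [-1.53, 4.67], [0.24, 2.81], [-2.84, 2.84]. Speed limits (rad/s): [2.79, 2.79, 3.14, 3.14, 3.14, 3.14].

## Interface

Orientations are given as a unit quaternion [x, y, z, w].
In Python, from plant import ctrl gives the robot as it stands.
- The arm moves only by the tool send_rows, never from a script. Its argument "moves" is text: rows parted by semicolons, each of 7 numbers parted by spaces: the turn, a rotation vector about the tool's x, y, z in units of 360 degrees (1.0 is 360 degrees), then the shift along the tool's x, y, z in units of 20 cm (1.0 is 20 cm), then the gripper's target within -1 to 1 (fully open at 1, half-way at 0, shut at -1). A call has 1 to 12 rows; each row is the pose to reach, as a shift and turn from the pose commanded when the call began, along the tool's axes at that moment, turning the shorter way round; what a row does not reach only later rows make up. A row lasts 1/8 s, in which the tool goes at most 62.5 mm and 10.7 degrees, less where a joint would pass 70% of its speed; a pose out of reach is approached as far as the arm can. A call with a number of a shift or a turn outside -1 to 1 is refused whole. A call with a gripper value outside its range is refused whole. The fingers move at their own pace and stop on an object; "newtons" is the grip in N (left out, the last holds). Time passes only in rows, so rows that repeat a pose let the fingers close. It gives the time, the measured TCP pose, the force, the opening and the grip force at its end, in the units of the state.
- ctrl.get_state(): the state, without advancing time (a new reading comes with each control period).
- ctrl.read_camera(name): name is "side" or "top" or "wrist"; returns a dict with "image" (480x640x3 uint8, red, green, blue), "fovy" (degrees; the focal length in pixels is half the picture's height over the tangent of half this angle, whatever the lens; pixels are square), "cx", "cy" (the principal point, pixels), "extrinsics" (4x4, takes a point from camera to world coordinates). Camera axes: x right, y up, looking along -z (the intrinsics and any distortion apply to the point x, -y, -z); pixel columns grow to the right and rows downward; lengths in m; the calibration is good to about 2 mm. The wrist camera is an equidistant fisheye: a pixel r from the principal point sees the ray r / f radians off the axis. A picture is of the moment at which its call begins. There is no depth.
- ctrl.sign_off(): hands the job in; it is judged then, once.
The state is a dict: "time": time; "qpos": joint angles; "dq": joint speeds; "joint_efforts": joint torques, N m; "eef_pos": TCP position; "tcp_rot": TCP orientation; "contact_force": force on the tool from outside, world axes, zero at the start; "wrist_torque": the same for the moment, N m; "opening": opening from 0.0 (shut) to 1.0 (fully open); "finger_force": force on a finger pad.
Only numpy, scipy, OpenCV 4.12 (cv2) and the standard library are available. Lean on these libraries where they do the work, as an engineer would, in place of code of your own. Each camera call takes 0.05 s, during which the arm holds its last target. There are 200 camera calls.

## Task

Push the press's tray fully home against its stop so that the jar on it stands under the platen. Then wind the crank clockwise until the platen just meets the jar's lid, and from that first contact add one quarter of a turn, no more or the glass will crack. Let go and leave the crank there.

Things in the scene. Friction and masses are not known exactly. Their poses are not given: they have to be found in the camera images.
- press: Steel bench screw press, fixed to the table: base plate 200 x 190 mm, 14 mm thick, two 22 mm columns at y = +-78 mm, a beam across them (top at 180 mm). Origin: underside of the base plate, on the vertical screw axis. z up; its x axis is the direction in which the tray is pushed home; the tray comes out towards -x.
- tray_knob (a point): Centre (half-way up, 48 mm above the table) of the upright dark wooden post, 20 mm in diameter, 44 mm tall, at the outer end of the sliding tray. With the tray home it is at x = -155 mm, y = 0 in the press's frame, else up to 90 mm farther to -x. The tray slides stiffly (about 2 N) and stops hard at home.
- tray (a joint): How far the tray is out, m: 0 = home against its stop, up to 0.09.
- jar (a point): Closed glass jar, 64 mm in diameter, with a flat steel lid 66 mm wide, fixed upright in the seat of the tray. This point: half-way up the jar on its axis, 65 mm above the table; lid top 100 mm above the table. With the tray home its axis is the screw axis. It cracks when squeezed much harder than the quarter turn does it.
- crank_grip (a point): Centre (half-way up) of the crank's upright dark wooden grip, a cylinder 22 mm in diameter and 48 mm tall that spins freely on its pin, 60 mm from the screw axis. It stands on the crank arm, whose top is 29 mm below this point. About 240 mm above the table at the start; it circles the screw axis and sinks with the screw.
- screw_top (a point): Point on the screw axis in the crank's hub, 209 mm above the table less the screw's descent. Clockwise from above lowers screw, crank and platen by 8 mm a turn. The screw stays where it is left. Turning it takes about 7 N at the grip (less is felt at rest). How far the platen hangs below the screw is set differently each time, so contact comes 0.3 to 1.3 turns after the start and must be felt.
- platen_stem (a point): Point on the screw axis in the screw's shaft, 160 mm above the table less the screw's descent (inside the beam). Below it hangs the 50 mm square steel platen, backed by a preloaded spring: at contact with the lid the force needed at the grip steps up by about 3 N within some 10 degrees, then rises evenly by about 2 N more over the next quarter turn.
- bowl: Bystander: white ceramic dipping bowl, 96 mm across, 38 mm tall, loose. Origin: centre of its underside.
- scraper: Bystander: flat orange plastic scraper, 170 mm long, lying on the table. Origin: underside, where handle meets blade.
- spare_jar: Bystander: another closed glass jar, 66 mm in diameter, 85 mm tall, standing loose on the table. Origin: centre of its underside.

How it is judged:
By the outcome, as a careful person would: the job done as asked, in the order asked, and still so for the second after the job is handed in, with the robot touching nothing.
It also fails if it takes over 72 s, if anything falls off the work surface, if the arm or the gripper's body presses on something with over 40 N, if the wrist force passes 120 N, or if a joint passes its speed limit or range.

## Working session

There is one attempt and no reset: what is moved stays moved. The work goes in short steps, Python scripts to look and compute and a tool call to move; the robot and the scene stay as the last step left them, time stands still between calls to the robot, and variables do not carry over. Pictures are saved under pics/ and viewed, at most 10 in all, crops included, and the job is handed in when it is done.

Besides the shell and the picture viewer there is one more tool, called after ">>>" as name(argument=value, ...), one argument or row to a line, values as JSON. send_rows: Moves the arm, as the interface text tells. Its arguments: {"type":"object","properties":{"moves":{"type":"string"},"newtons":{"type":"number"}},"required":["moves"]}

```bash
mkdir -p pics; ls; python3 - <<'E'
from plant import ctrl
import cv2,numpy as np
s=ctrl.get_state(); print({k:np.round(v,3) for k,v in s.items()})
for n in("top","side"):
    c=ctrl.read_camera(n); cv2.imwrite(f"pics/{n}0.png",c["image"][:,:,::-1]); print(n,c["fovy"],c["cx"],c["cy"],np.round(c["extrinsics"],4).tolist())
E
```

```text
pics
{'time': np.float64(0.0), 'qpos': array([ 1.073,  0.287,  1.578, -0.   ,  1.279, -0.15 ]), 'dq': array([-0.002,  0.   ,  0.   , -0.   ,  0.001,  0.001]), 'joint_efforts': array([-1.0000e-03, -4.0598e+01, -2.9263e+01, -0.0000e+00,  6.0000e-03,
       -0.0000e+00]), 'eef_pos': array([0.23 , 0.634, 0.244]), 'tcp_rot': array([ 0.173,  0.985, -0.001, -0.   ]), 'contact_force': array([0.66 , 0.185, 0.024]), 'wrist_torque': array([-0.   ,  0.054,  0.007]), 'finger_force': np.float64(0.0), 'opening': np.float64(0.997)}
top 51.53012600430856 314.6310602754669 236.00989882209245 [[-0.0659, 0.9761, -0.2071, 0.2488], [-0.9978, -0.0632, 0.0198, 0.02], [0.0062, 0.2079, 0.9781, 1.4798], [0.0, 0.0, 0.0, 1.0]]
side 50.38024875115268 311.74458439198975 235.46989885613795 [[0.7387, 0.3683, -0.5646, -0.073], [-0.674, 0.4169, -0.6099, -0.6422], [0.0107, 0.831, 0.5561, 0.7524], [0.0, 0.0, 0.0, 1.0]]
```

View pics/top0.png

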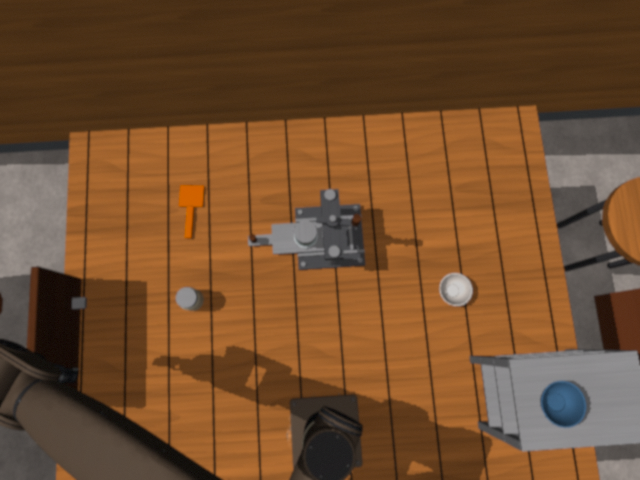

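View pics/side0.png

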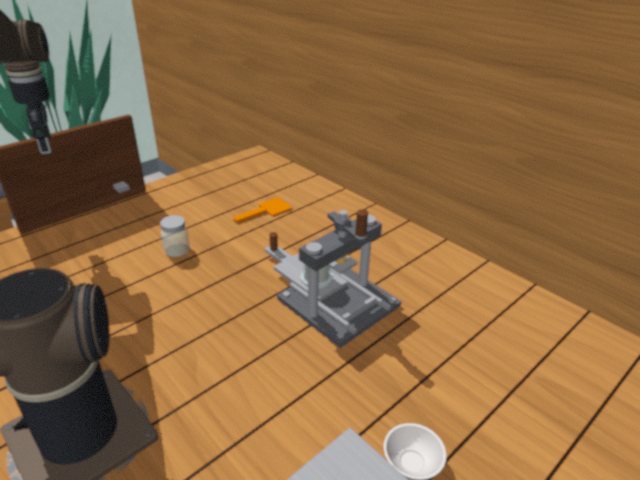

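The top view shows the press at about (330,225), the tray out to the left with its knob at (253,240), and the grip near (357,219). The side view shows the knob at (273,241) and the grip at (362,222). I'll zoom in on both.

```bash
python3 - <<'E'
import cv2,numpy as np
a=cv2.imread("pics/top0.png")[175:285,240:380]; b=cv2.imread("pics/side0.png")[200:345,255:410]
a=cv2.resize(a,None,fx=2.8,fy=2.8,interpolation=cv2.INTER_CUBIC);b=cv2.resize(b,None,fx=2.5,fy=2.5,interpolation=cv2.INTER_CUBIC)
o=np.zeros((370,792,3),np.uint8);o[:a.shape[0],:a.shape[1]]=a;o[:b.shape[0],400:400+b.shape[1]]=b[:370]
cv2.imwrite("pics/z.png",o)
E
```

```text
(no output)
```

View pics/z.png

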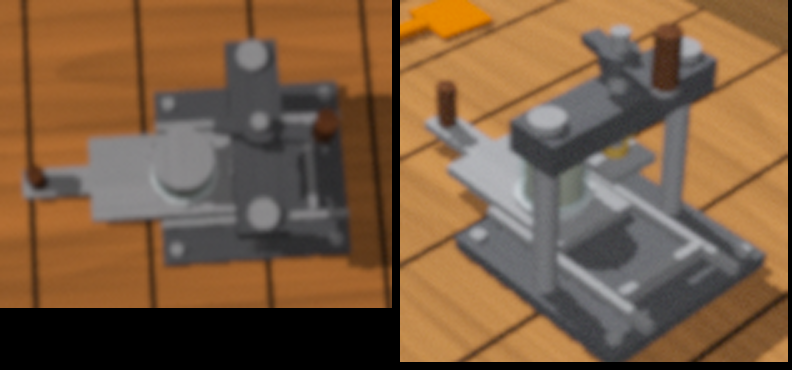

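The zoom shows these points clearly in both views: column caps, hub, grip top and knob top. Now I'll triangulate them.

```bash
cat > h.py <<'E'
import numpy as np
from scipy.spatial.transform import Rotation as R
TOP=(51.53012600430856,314.631,236.0099,np.array([[-0.0659,0.9761,-0.2071,0.2488],[-0.9978,-0.0632,0.0198,0.02],[0.0062,0.2079,0.9781,1.4798]]))
SIDE=(50.38024875,311.7446,235.4699,np.array([[0.7387,0.3683,-0.5646,-0.073],[-0.674,0.4169,-0.6099,-0.6422],[0.0107,0.831,0.5561,0.7524]]))
def ray(c,p):
    f=240/np.tan(np.radians(c[0]/2)); d=c[3][:,:3]@np.array([(p[0]-c[1])/f,-(p[1]-c[2])/f,-1]); return c[3][:,3],d/np.linalg.norm(d)
def atz(c,p,z):
    o,d=ray(c,p); return o+d*(z-o[2])/d[2]
def tri(p,q):
    A=0;b=0
    for o,d in(ray(TOP,p),ray(SIDE,q)):
        P=np.eye(3)-np.outer(d,d);A=A+P;b=b+P@o
    x=np.linalg.solve(A,b); return x,[np.linalg.norm(np.cross(x-o,d)) for o,d in(ray(TOP,p),ray(SIDE,q))]
E
python3 - <<'E'
from h import *
np.set_printoptions(precision=4,suppress=True)
T=lambda x,y:(240+x/2.8,175+y/2.8)
S=lambda x,y:(255+(x-400)/2.5,200+y/2.5)
for n,t,s,z in [("capfar",(251,55),(690,48),.186),("capnear",(264,213),(548,118),.186),("hub",(260,122),(621,35),.22),("grip top",(325,120),(668,30),.264),("knob top",(37,174),(446,86),.07),("lid",(187,157),(553,148),.1)]:
    print(n,*tri(T(*t),S(*s)),atz(TOP,T(*t),z),atz(SIDE,S(*s),z))
for t in [(168,102),(325,90),(177,249),(338,240)]: print("bolt",atz(TOP,T(*t),.018))
E
```

```text
capfar [ 0.6365 -0.0557  0.1845] [np.float64(0.002051906655353634), np.float64(0.0020519066553536906)] [ 0.6344 -0.0543  0.186 ] [ 0.6368 -0.058   0.186 ]
capnear [ 0.4782 -0.055   0.1865] [np.float64(0.0005699761095862586), np.float64(0.00056997610958619)] [ 0.4788 -0.0554  0.186 ] [ 0.4782 -0.0542  0.186 ]
hub [ 0.5558 -0.0549  0.2302] [np.float64(0.0007763505051044006), np.float64(0.0007763505051044629)] [ 0.5589 -0.056   0.22  ] [ 0.5673 -0.0431  0.22  ]
grip top [ 0.5456 -0.1115  0.2645] [np.float64(0.0006012477694067207), np.float64(0.0006012477694067349)] [ 0.5462 -0.1119  0.264 ] [ 0.5456 -0.1107  0.264 ]
knob top [0.5543 0.1697 0.0706] [np.float64(0.0011772767900615415), np.float64(0.0011772767900614643)] [0.5554 0.1691 0.07  ] [0.5537 0.1708 0.07  ]
lid [0.557 0.016 0.081] [np.float64(0.004730586871242025), np.float64(0.00473058687124199)] [0.5567 0.0134 0.1   ] [ 0.5347 -0.0008  0.1   ]
bolt [0.6373 0.0297 0.018 ]
bolt [ 0.6398 -0.1414  0.018 ]
bolt [0.4759 0.0298 0.018 ]
bolt [ 0.4745 -0.1415  0.018 ]
```

Screw axis ≈ (0.557, −0.0555), which agrees between the bolts, the caps and the hub. The press's x axis is world −y. The grip is about 59 mm from the axis, at (0.5455, −0.1115), and the tray is about 70 mm out. I'll square the tool to the world axes and move outside the knob with the fingers shut.

>>> send_rows(
  moves="0 0 -0.0556 -0.75 -0.465 0 -1;0 0 -0.0556 -0.75 -0.465 0 -1;0 0 -0.0556 -0.75 -0.465 0 -1;0 0 -0.0556 -0.75 -0.465 0 -1;0 0 -0.0556 -0.75 -0.465 0 -1",
  newtons=30,
)

```text
time: 0.72
eef_pos: [0.3392, 0.496, 0.245]
tcp_rot: [-0.0, 1.0, 0.0, -0.0]
contact_force: [-1.1, 0.4, -0.2]
opening: -0.001
finger_force: 0.0
```

>>> send_rows(
  moves="0 0 0 -0.6 -0.75 0 -1;0 0 0 -0.6 -0.75 0 -1;0 0 0 -0.6 -0.75 0 -1;0 0 0 -0.6 -0.75 0 -1",
)

```text
time: 1.23
eef_pos: [0.4611, 0.3448, 0.2452]
tcp_rot: [0.001, 1.0, -0.0, 0.0]
contact_force: [0.4, 0.0, -1.3]
opening: -0.003
finger_force: 0.0
```

>>> send_rows(
  moves="0 0 0 -0.485 -0.61 0.4 -1;0 0 0 -0.485 -0.61 0.4 -1;0 0 0 -0.485 -0.61 0.4 -1;0 0 0 -0.485 -0.61 0.4 -1;0 0 0 -0.485 -0.61 0.4 -1",
)

```text
time: 1.85
eef_pos: [0.5562, 0.2261, 0.1654]
tcp_rot: [-0.002, 1.0, 0.0, -0.0]
contact_force: [-0.4, 1.1, -0.7]
opening: 0.001
finger_force: 0.0
```

>>> send_rows(
  moves="0 0 0 0 0 0.57 -1;0 0 0 0 0 0.57 -1;0 0 0 0 0 0.57 -1",
)

```text
time: 2.22
eef_pos: [0.5524, 0.2255, 0.0475]
tcp_rot: [-0.002, 1.0, -0.001, -0.005]
contact_force: [0.7, 0.1, -0.1]
opening: 0.001
finger_force: 0.0
```

```bash
python3 - <<'E'
from plant import ctrl
import cv2,numpy as np
c=ctrl.read_camera("side"); a=cv2.resize(c["image"][150:350,200:420,::-1],None,fx=2.7,fy=2.7,interpolation=cv2.INTER_CUBIC);cv2.imwrite("pics/s1.png",a)
print(ctrl.get_state()["eef_pos"])
E
```

```text
[0.55523634 0.2258861  0.0508238 ]
```

View pics/s1.png

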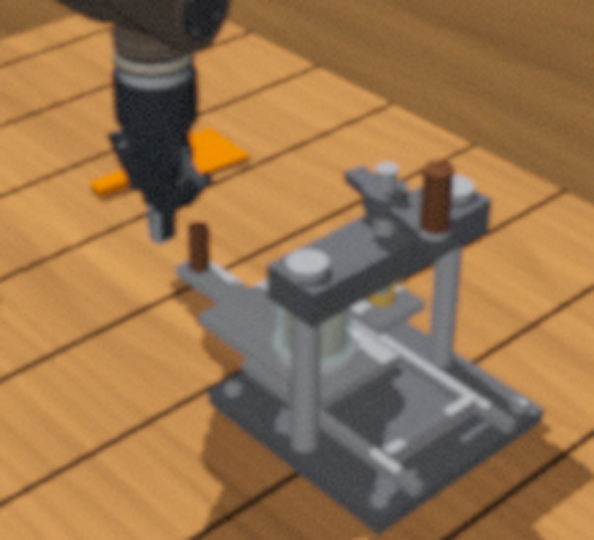

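The shut fingers at (160,225) are just outside the knob at (199,248). Pushing now.

>>> send_rows(
  moves="0 0 0 0 -0.07 0 -1;0 0 0 0 -0.13 0 -1;0 0 0 0 -0.19 0 -1;0 0 0 0 -0.25 0 -1;0 0 0 0 -0.31 0 -1;0 0 0 0 -0.36 0 -1;0 0 0 0 -0.41 0 -1;0 0 0 0 -0.45 0 -1",
)

```text
time: 3.28
eef_pos: [0.5568, 0.1337, 0.0511]
tcp_rot: [-0.001, 1.0, -0.0, -0.0]
contact_force: [2.0, 1.9, 1.8]
opening: -0.005
finger_force: 1.2
```

>>> send_rows(
  moves="0 0 0 0 -0.02 0 -1;0 0 0 0 -0.04 0 -1;0 0 0 0 -0.05 0 -1",
)

```text
time: 3.65
eef_pos: [0.5567, 0.1275, 0.0512]
tcp_rot: [0.001, 1.0, 0.004, 0.0]
contact_force: [1.9, 17.9, 0.2]
opening: -0.001
finger_force: 8.8
```

>>> send_rows(
  moves="0 0 0 0 -0.004 0 -1;0 0 0 0 -0.004 0 -1;0 0 0 0 -0.004 0 -1;0 0 0 0 -0.004 0 -1",
)

```text
time: 4.15
eef_pos: [0.5567, 0.1275, 0.0512]
tcp_rot: [0.0, 1.0, 0.004, 0.0]
contact_force: [2.5, 15.9, 0.2]
opening: -0.003
finger_force: 7.7
```

```bash
python3 - <<'E'
from plant import ctrl
import cv2,numpy as np
s=ctrl.get_state();print(s["eef_pos"],s["contact_force"])
o=[]
for n,(r,c0) in {"side":(190,250),"top":(170,230)}.items():
    c=ctrl.read_camera(n); o.append(cv2.resize(c["image"][r:r+160,c0:c0+160,::-1],(396,396),interpolation=cv2.INTER_CUBIC))
cv2.imwrite("pics/s2.png",np.hstack(o))
E
```

```text
[0.55672824 0.12754416 0.05123396] [ 2.47987521 15.87552701  0.16372179]
```

View pics/s2.png

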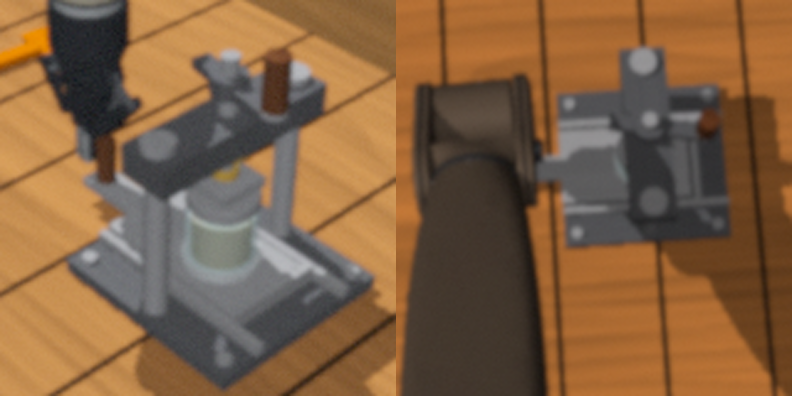

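The tray is home: the knob has stopped dead under 16–18 N and the jar sits under the platen. I'll back off, lift, and move above the grip.

>>> send_rows(
  moves="0 0 0 0 0.2 0 -1;0 0 0 0 0.2 0 -1;0 0 0 0 0.2 -0.95 -1;0 0 0 0 0.2 -0.95 0.1;0 0 0 0 0.2 -0.95 0.1;0 0 0 0 0.2 -0.95 0.1",
)

```text
time: 5.0
eef_pos: [0.5597, 0.1629, 0.2482]
tcp_rot: [-0.001, 1.0, 0.0, 0.006]
contact_force: [-0.1, -0.1, -0.1]
opening: 0.55
finger_force: 0.0
```

>>> send_rows(
  moves="0 0 0 0.03 -0.5 -0.45 0.1;0 0 0 0.03 -0.95 -0.45 0.1;0 0 0 0.03 -0.95 -0.45 0.1;0 0 0 0.03 -0.95 -0.45 0.1;0 0 0 0.03 -0.95 -0.45 0.1",
)

```text
time: 5.62
eef_pos: [0.5506, -0.0288, 0.3304]
tcp_rot: [0.001, 1.0, -0.0, -0.001]
contact_force: [0.8, 0.3, 0.0]
opening: 0.554
finger_force: 0.0
```

>>> send_rows(
  moves="0 0 0 0.03 -0.42 0 0.1;0 0 0 0.03 -0.42 0 0.1;0 0 0 0.03 -0.42 0 0.1",
)

```text
time: 6.0
eef_pos: [0.5446, -0.1107, 0.3293]
tcp_rot: [0.0, 1.0, 0.001, -0.002]
contact_force: [0.1, 0.1, 0.3]
opening: 0.551
finger_force: 0.0
```

```bash
python3 - <<'E'
from plant import ctrl
import cv2,numpy as np
s=ctrl.get_state();print(s["eef_pos"],s["contact_force"],s["opening"],s["qpos"])
c=ctrl.read_camera("wrist");print(c["fovy"],c["cx"],c["cy"],np.round(c["extrinsics"],4).tolist())
cv2.imwrite("pics/w.png",c["image"][:,:,::-1])
E
```

```text
[ 0.54459176 -0.11070333  0.32927349] [0.07552848 0.09530673 0.32239643] 0.5514619070427945 [-3.83157442e-01 -2.95702478e-02  1.77281846e+00  8.60938391e-05
  1.40211047e+00 -1.95395526e+00]
65.70646984690485 320.1993526406964 241.26379739595615 [[0.0003, -0.9597, -0.2809, 0.473], [1.0, 0.0009, -0.0018, -0.1126], [0.0019, -0.2809, 0.9597, 0.4582], [0.0, 0.0, 0.0, 1.0]]
```

View pics/w.png

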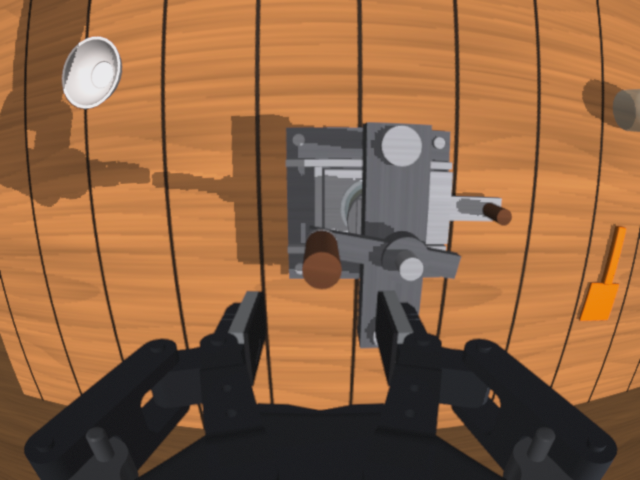

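The wrist view shows the grip top at (322,268), the hub top at (411,268), a near cap at (402,145), and the jaws straddling the grip's line. Next I'll compute positions from these.

```bash
python3 - <<'E'
import numpy as np
f=240/np.tan(np.radians(65.70647/2));E=np.array([[0.0003,-0.9597,-0.2809,0.473],[1.0,0.0009,-0.0018,-0.1126],[0.0019,-0.2809,0.9597,0.4582]])
def at(p,z):
    u=np.array([p[0]-320.2,p[1]-241.26]);r=np.hypot(*u);t=r/f;d=E[:,:3]@np.array([*(u/r*np.sin(t)*[1,-1]),-np.cos(t)])
    return np.round(E[:,3]+d*(z-E[2,3])/d[2],4)
print("grip",at((322,268),.264));
for z in(.22,.225,.23):print("hub",at((411,268),z))
print(at((402,145),.186),at((298,141),.018),at((440,143),.018))
E
```

```text
grip [ 0.5454 -0.1112  0.264 ]
hub [ 0.5622 -0.0488  0.22  ]
hub [ 0.5603 -0.0501  0.225 ]
hub [ 0.5585 -0.0515  0.23  ]
[ 0.4789 -0.0518  0.186 ] [ 0.4794 -0.1377  0.018 ] [0.4779 0.0335 0.018 ]
```

>>> send_rows(
  moves="0 0 0 -0.003 -0.005 0.2 0.1;0 0 0 -0.003 -0.005 0.46 0.1;0 0 0 -0.003 -0.005 0.46 0.1;0 0 0 -0.003 -0.005 0.46 0.1",
)

```text
time: 6.55
eef_pos: [0.5467, -0.1107, 0.2409]
tcp_rot: [-0.001, 1.0, -0.0, 0.001]
contact_force: [0.6, -0.6, 0.5]
opening: 0.548
finger_force: 0.0
```

>>> send_rows(
  moves="0 0 0 0 0 0 -0.8;0 0 0 0 0 0 -0.8;0 0 0 0 0 0 -0.8;0 0 0 0 0 0 -0.8;0 0 0 0 0 0 -0.8",
  newtons=30,
)

```text
time: 7.18
eef_pos: [0.5472, -0.1102, 0.2425]
tcp_rot: [-0.001, 1.0, 0.001, 0.002]
contact_force: [-0.3, 5.6, 4.2]
opening: 0.248
finger_force: 29.5
```

```bash
python3 - <<'E'
from plant import ctrl
s=ctrl.get_state();print(s["time"],s["eef_pos"],s["contact_force"],s["wrist_torque"],s["opening"])
E
```

```text
7.175 [ 0.54724057 -0.1102095   0.24248789] [-0.32624264  5.61213947  4.23509399] [ 0.78018603 -0.01715279  0.01025869] 0.2478270478051489
```

The grip is held: the opening of 21 mm matches its 22 mm diameter. Now I'll generate the circle rows.

```bash
cat > rows.py <<'E'
import numpy as np,sys
# rows a b step [extra x,y,z mm]: crank angle a->b degrees clockwise from start
T0=-101.8
P=lambda p:np.array([-60*np.cos(np.radians(T0-p)),60*np.sin(np.radians(T0-p)),8*p/360])/200
def rows(a,b,s): return ";".join("0 0 0 %.3f %.3f %.4f -0.8"%tuple(np.round(P(p),3)+[0,0,P(p)[2]-np.round(P(p)[2],3)]-np.round(P(a),3)-[0,0,P(a)[2]-np.round(P(a)[2],3)]) for p in np.arange(a+s,b+.1,s))
E
python3 - <<'E'
from rows import *
print(rows(0,30,5));print(rows(30,60,5));print(rows(60,90,5))
for a in range(90,510,15): print(a,rows(a,a+15,5))
E
```

```text
0 0 0 0.026 0.007 0.0006 -0.8;0 0 0 0.050 0.015 0.0011 -0.8;0 0 0 0.074 0.026 0.0017 -0.8;0 0 0 0.097 0.039 0.0022 -0.8;0 0 0 0.119 0.054 0.0028 -0.8;0 0 0 0.139 0.070 0.0033 -0.8
0 0 0 0.019 0.019 0.0006 -0.8;0 0 0 0.036 0.038 0.0011 -0.8;0 0 0 0.051 0.060 0.0017 -0.8;0 0 0 0.064 0.082 0.0022 -0.8;0 0 0 0.076 0.106 0.0028 -0.8;0 0 0 0.085 0.130 0.0033 -0.8
0 0 0 0.007 0.025 0.0006 -0.8;0 0 0 0.012 0.051 0.0011 -0.8;0 0 0 0.015 0.077 0.0017 -0.8;0 0 0 0.015 0.103 0.0022 -0.8;0 0 0 0.013 0.130 0.0028 -0.8;0 0 0 0.009 0.155 0.0033 -0.8
90 0 0 0 -0.007 0.026 0.0006 -0.8;0 0 0 -0.015 0.050 0.0011 -0.8;0 0 0 -0.026 0.074 0.0017 -0.8
105 0 0 0 -0.013 0.023 0.0006 -0.8;0 0 0 -0.028 0.045 0.0011 -0.8;0 0 0 -0.044 0.065 0.0017 -0.8
120 0 0 0 -0.019 0.019 0.0006 -0.8;0 0 0 -0.038 0.036 0.0011 -0.8;0 0 0 -0.060 0.051 0.0017 -0.8
135 0 0 0 -0.022 0.013 0.0006 -0.8;0 0 0 -0.046 0.025 0.0011 -0.8;0 0 0 -0.070 0.034 0.0017 -0.8
150 0 0 0 -0.025 0.007 0.0006 -0.8;0 0 0 -0.051 0.012 0.0011 -0.8;0 0 0 -0.077 0.015 0.0017 -0.8
165 0 0 0 -0.026 0.000 0.0006 -0.8;0 0 0 -0.053 -0.002 0.0011 -0.8;0 0 0 -0.
[... 1452 characters left out ...]
 0 0 0.051 0.060 0.0017 -0.8
405 0 0 0 0.013 0.022 0.0006 -0.8;0 0 0 0.025 0.046 0.0011 -0.8;0 0 0 0.034 0.070 0.0017 -0.8
420 0 0 0 0.007 0.025 0.0006 -0.8;0 0 0 0.012 0.051 0.0011 -0.8;0 0 0 0.015 0.077 0.0017 -0.8
435 0 0 0 0.000 0.026 0.0006 -0.8;0 0 0 -0.002 0.053 0.0011 -0.8;0 0 0 -0.006 0.078 0.0017 -0.8
450 0 0 0 -0.007 0.026 0.0006 -0.8;0 0 0 -0.015 0.050 0.0011 -0.8;0 0 0 -0.026 0.074 0.0017 -0.8
465 0 0 0 -0.013 0.023 0.0006 -0.8;0 0 0 -0.028 0.045 0.0011 -0.8;0 0 0 -0.044 0.065 0.0017 -0.8
480 0 0 0 -0.019 0.019 0.0006 -0.8;0 0 0 -0.038 0.036 0.0011 -0.8;0 0 0 -0.060 0.051 0.0017 -0.8
495 0 0 0 -0.022 0.013 0.0006 -0.8;0 0 0 -0.046 0.025 0.0011 -0.8;0 0 0 -0.070 0.034 0.0017 -0.8
```

>>> send_rows(
  moves="0 0 0 0.026 0.015 0.0006 -0.8;0 0 0 0.050 0.023 0.0011 -0.8;0 0 0 0.074 0.034 0.0017 -0.8;0 0 0 0.097 0.047 0.0022 -0.8;0 0 0 0.119 0.062 0.0028 -0.8;0 0 0 0.139 0.078 0.0033 -0.8",
)

```text
time: 7.92
eef_pos: [0.5206, -0.0977, 0.2419]
tcp_rot: [-0.0, 1.0, -0.002, 0.005]
contact_force: [5.6, -5.9, 0.7]
opening: 0.245
finger_force: 29.8
```

>>> send_rows(
  moves="0 0 0 0.019 0.019 0.0006 -0.8;0 0 0 0.036 0.038 0.0011 -0.8;0 0 0 0.051 0.060 0.0017 -0.8;0 0 0 0.064 0.082 0.0022 -0.8;0 0 0 0.076 0.106 0.0028 -0.8;0 0 0 0.085 0.130 0.0033 -0.8",
)

```text
time: 8.68
eef_pos: [0.5024, -0.0726, 0.2412]
tcp_rot: [-0.0, 1.0, -0.003, 0.003]
contact_force: [0.1, -8.4, 3.4]
opening: 0.249
finger_force: 30.3
```

>>> send_rows(
  moves="0 0 0 0.007 0.025 0.0006 -0.8;0 0 0 0.012 0.051 0.0011 -0.8;0 0 0 0.015 0.077 0.0017 -0.8;0 0 0 0.015 0.103 0.0022 -0.8;0 0 0 0.013 0.130 0.0028 -0.8;0 0 0 0.009 0.155 0.0033 -0.8",
)

```text
time: 9.43
eef_pos: [0.4992, -0.0411, 0.2405]
tcp_rot: [-0.001, 1.0, -0.003, 0.0]
contact_force: [-5.1, -6.4, 6.0]
opening: 0.254
finger_force: 30.4
```

>>> send_rows(
  moves="0 0 0 -0.007 0.026 0.0006 -0.8;0 0 0 -0.015 0.050 0.0011 -0.8;0 0 0 -0.026 0.074 0.0017 -0.8",
)

```text
time: 9.8
eef_pos: [0.504, -0.0257, 0.2401]
tcp_rot: [-0.001, 1.0, -0.002, -0.0]
contact_force: [-9.0, -3.4, 7.4]
opening: 0.25
finger_force: 30.4
```

>>> send_rows(
  moves="0 0 0 -0.013 0.023 0.0006 -0.8;0 0 0 -0.028 0.045 0.0011 -0.8;0 0 0 -0.044 0.065 0.0017 -0.8",
)

```text
time: 10.18
eef_pos: [0.5127, -0.0121, 0.2398]
tcp_rot: [-0.001, 1.0, -0.001, -0.001]
contact_force: [-7.2, -2.5, 7.0]
opening: 0.249
finger_force: 30.3
```

>>> send_rows(
  moves="0 0 0 -0.019 0.019 0.0006 -0.8;0 0 0 -0.038 0.036 0.0011 -0.8;0 0 0 -0.060 0.051 0.0017 -0.8",
)

```text
time: 10.55
eef_pos: [0.5246, -0.0014, 0.2395]
tcp_rot: [-0.001, 1.0, -0.001, -0.001]
contact_force: [-7.7, -1.2, 7.4]
opening: 0.244
finger_force: 30.2
```

```bash
cat > an.py <<'E'
import numpy as np,sys
C=np.array([.5594,-.0517])
def an(L,T0=-101.8):
    last=0
    for x,y,fx,fy in L:
        v=np.array([x,y])-C;th=np.arctan2(v[1],v[0]);ph=(T0-np.degrees(th))%360
        print("phi %.1f r %.1f tan %.1f rad %.1f"%(ph,1e3*np.hypot(*v),-(fx*np.sin(th)-fy*np.cos(th)),fx*np.cos(th)+fy*np.sin(th)))
E
python3 - <<'E'
from an import *
an([(.5206,-.0977,5.6,-5.9),(.5024,-.0726,.1,-8.4),(.4992,-.0411,-5.1,-6.4),(.504,-.0257,-9,-3.4),(.5127,-.0121,-7.2,-2.5),(.5246,-.0014,-7.7,-1.2)])
E
```

```text
phi 28.3 r 60.2 tan 8.1 rad 0.9
phi 58.1 r 60.7 tan 7.9 rad 2.8
phi 88.2 r 61.1 tan 7.2 rad 3.9
phi 103.3 r 61.2 tan 6.9 rad 6.7
phi 118.5 r 61.2 tan 6.6 rad 3.9
phi 133.5 r 61.2 tan 7.0 rad 3.4
```

Baseline is about 7 N tangential with small radial force. Continuing.

>>> send_rows(
  moves="0 0 0 -0.022 0.013 0.0006 -0.8;0 0 0 -0.046 0.025 0.0011 -0.8;0 0 0 -0.070 0.034 0.0017 -0.8",
)

```text
time: 10.92
eef_pos: [0.5387, 0.0057, 0.2391]
tcp_rot: [-0.001, 1.0, -0.001, -0.0]
contact_force: [-7.0, 0.2, 7.8]
opening: 0.25
finger_force: 30.2
```

>>> send_rows(
  moves="0 0 0 -0.025 0.007 0.0006 -0.8;0 0 0 -0.051 0.012 0.0011 -0.8;0 0 0 -0.077 0.015 0.0017 -0.8",
)

```text
time: 11.3
eef_pos: [0.5542, 0.0089, 0.2388]
tcp_rot: [-0.001, 1.0, -0.0, -0.0]
contact_force: [-6.3, 0.2, 6.3]
opening: 0.249
finger_force: 30.2
```

>>> send_rows(
  moves="0 0 0 -0.026 0.000 0.0006 -0.8;0 0 0 -0.053 -0.002 0.0011 -0.8;0 0 0 -0.078 -0.006 0.0017 -0.8",
)

```text
time: 11.68
eef_pos: [0.5698, 0.0079, 0.2384]
tcp_rot: [-0.001, 1.0, -0.0, -0.0]
contact_force: [-7.6, 0.8, 6.3]
opening: 0.248
finger_force: 30.2
```

>>> send_rows(
  moves="0 0 0 -0.026 -0.007 0.0006 -0.8;0 0 0 -0.050 -0.015 0.0011 -0.8;0 0 0 -0.074 -0.026 0.0017 -0.8",
)

```text
time: 12.05
eef_pos: [0.5846, 0.003, 0.2381]
tcp_rot: [-0.001, 1.0, 0.0, -0.0]
contact_force: [-6.4, 1.6, 7.9]
opening: 0.247
finger_force: 30.1
```

>>> send_rows(
  moves="0 0 0 -0.023 -0.013 0.0006 -0.8;0 0 0 -0.045 -0.028 0.0011 -0.8;0 0 0 -0.065 -0.044 0.0017 -0.8",
)

```text
time: 12.42
eef_pos: [0.5976, -0.0056, 0.2378]
tcp_rot: [-0.001, 1.0, 0.0, -0.0]
contact_force: [-7.0, 2.7, 6.8]
opening: 0.247
finger_force: 30.2
```

>>> send_rows(
  moves="0 0 0 -0.019 -0.019 0.0006 -0.8;0 0 0 -0.036 -0.038 0.0011 -0.8;0 0 0 -0.051 -0.060 0.0017 -0.8",
)

```text
time: 12.8
eef_pos: [0.6079, -0.0172, 0.2375]
tcp_rot: [-0.001, 1.0, 0.001, -0.0]
contact_force: [-5.6, 4.1, 6.3]
opening: 0.25
finger_force: 30.2
```

```bash
python3 - <<'E'
from plant import ctrl
from an import *
s=ctrl.get_state();an([(.5387,.0057,-7,.2),(.5542,.0089,-6.3,.2),(.5698,.0079,-7.6,.8),(*s["eef_pos"][:2],*s["contact_force"][:2])])
E
```

```text
phi 148.4 r 61.0 tan 6.5 rad 2.6
phi 163.3 r 60.8 tan 6.3 rad 0.7
phi 178.1 r 60.5 tan 7.6 rad -0.5
phi 222.8 r 59.5 tan 6.6 rad -2.2
```

>>> send_rows(
  moves="0 0 0 -0.013 -0.022 0.0006 -0.8;0 0 0 -0.025 -0.046 0.0011 -0.8;0 0 0 -0.034 -0.070 0.0017 -0.8",
)

```text
time: 13.18
eef_pos: [0.6149, -0.0308, 0.2372]
tcp_rot: [-0.001, 1.0, 0.001, 0.0]
contact_force: [-5.1, 5.1, 6.4]
opening: 0.251
finger_force: 30.2
```

>>> send_rows(
  moves="0 0 0 -0.007 -0.025 0.0006 -0.8;0 0 0 -0.012 -0.051 0.0011 -0.8;0 0 0 -0.015 -0.077 0.0017 -0.8",
)

```text
time: 13.55
eef_pos: [0.6181, -0.0458, 0.2368]
tcp_rot: [-0.001, 1.0, 0.002, 0.001]
contact_force: [-3.9, 5.8, 7.5]
opening: 0.251
finger_force: 30.2
```

>>> send_rows(
  moves="0 0 0 0.000 -0.026 0.0006 -0.8;0 0 0 0.002 -0.053 0.0011 -0.8;0 0 0 0.006 -0.078 0.0017 -0.8",
)

```text
time: 13.92
eef_pos: [0.6175, -0.0612, 0.2365]
tcp_rot: [-0.001, 1.0, 0.002, 0.001]
contact_force: [-2.2, 7.5, 5.2]
opening: 0.254
finger_force: 30.2
```

>>> send_rows(
  moves="0 0 0 0.007 -0.026 0.0006 -0.8;0 0 0 0.015 -0.050 0.0011 -0.8;0 0 0 0.026 -0.074 0.0017 -0.8",
)

```text
time: 14.3
eef_pos: [0.6129, -0.0759, 0.2362]
tcp_rot: [-0.001, 1.0, 0.002, 0.002]
contact_force: [1.1, 7.7, 4.5]
opening: 0.247
finger_force: 30.1
```

>>> send_rows(
  moves="0 0 0 0.013 -0.023 0.0006 -0.8;0 0 0 0.028 -0.045 0.0011 -0.8;0 0 0 0.044 -0.065 0.0017 -0.8",
)

```text
time: 14.68
eef_pos: [0.6048, -0.089, 0.236]
tcp_rot: [-0.001, 1.0, 0.002, 0.004]
contact_force: [2.2, 8.2, 4.0]
opening: 0.25
finger_force: 30.0
```

>>> send_rows(
  moves="0 0 0 0.019 -0.019 0.0006 -0.8;0 0 0 0.038 -0.036 0.0011 -0.8;0 0 0 0.060 -0.051 0.0017 -0.8",
)

```text
time: 15.05
eef_pos: [0.5938, -0.0994, 0.2358]
tcp_rot: [-0.001, 1.0, 0.001, 0.005]
contact_force: [6.1, 7.0, 2.2]
opening: 0.243
finger_force: 29.9
```

```bash
python3 - <<'E'
from plant import ctrl
from an import *
s=ctrl.get_state();an([(.6149,-.0308,-5.1,5.1),(.6181,-.0458,-3.9,5.8),(.6175,-.0612,-2.2,7.5),(*s["eef_pos"][:2],*s["contact_force"][:2])])
E
```

```text
phi 237.6 r 59.3 tan 6.6 rad -3.0
phi 252.5 r 59.0 tan 6.2 rad -3.3
phi 267.5 r 58.9 tan 7.0 rad -3.4
phi 312.4 r 58.8 tan 9.1 rad -2.1
```

>>> send_rows(
  moves="0 0 0 0.022 -0.013 0.0006 -0.8;0 0 0 0.046 -0.025 0.0011 -0.8;0 0 0 0.070 -0.034 0.0017 -0.8",
)

```text
time: 15.42
eef_pos: [0.5806, -0.1067, 0.2357]
tcp_rot: [-0.001, 1.0, 0.001, 0.007]
contact_force: [9.3, 6.3, 1.3]
opening: 0.245
finger_force: 29.7
```

```bash
python3 - <<'E'
from plant import ctrl
from an import *
s=ctrl.get_state();an([(.6129,-.0759,1.1,7.7),(.6048,-.089,2.2,8.2),(.5938,-.0994,6.1,7),(*s["eef_pos"][:2],*s["contact_force"][:2])])
print(s["contact_force"],s["wrist_torque"],s["time"],s["eef_pos"])
E
```

```text
phi 282.5 r 58.7 tan 7.5 rad -2.2
phi 297.6 r 58.8 tan 7.7 rad -3.5
phi 312.4 r 58.8 tan 9.0 rad -2.1
phi 327.1 r 59.0 tan 11.0 rad -2.5
[9.34496575 6.33213305 1.27662808] [ 0.78577124 -1.09602877 -0.0233259 ] 15.425 [ 0.58063371 -0.10674207  0.23565151]
```

>>> send_rows(
  moves="0 0 0 0.025 -0.007 0.0006 -0.8",
)

```text
time: 15.55
eef_pos: [0.5758, -0.1085, 0.2355]
tcp_rot: [-0.001, 1.0, 0.0, 0.007]
contact_force: [9.1, 5.0, 2.3]
opening: 0.247
finger_force: 29.7
```

>>> send_rows(
  moves="0 0 0 0.026 -0.005 0.0006 -0.8",
)

```text
time: 15.68
eef_pos: [0.5707, -0.1097, 0.2355]
tcp_rot: [-0.001, 1.0, 0.0, 0.007]
contact_force: [10.5, 4.3, 1.5]
opening: 0.249
finger_force: 29.6
```

>>> send_rows(
  moves="0 0 0 0.026 -0.003 0.0006 -0.8",
)

```text
time: 15.8
eef_pos: [0.5656, -0.1106, 0.2353]
tcp_rot: [-0.0, 1.0, -0.0, 0.007]
contact_force: [10.9, 3.7, 0.9]
opening: 0.25
finger_force: 29.6
```

```bash
python3 - <<'E'
import numpy as np
from scipy.optimize import least_squares
D=np.array([(28.3,8.1),(58.1,7.9),(88.2,7.2),(103.3,6.9),(118.5,6.6),(133.5,7),(148.4,6.5),(163.3,6.3),(178.1,7.6),(193,6.4),(208,7.1),(222.8,6.6),(237.6,6.6),(252.5,6.2),(267.5,7),(282.5,7.5),(297.6,7.7),(312.4,9),(327.1,11),(332,10.1),(337,11.1),(342,11.2)])
p,y=D.T;r=np.radians(p)
for harm in(0,1):
  A=np.c_[np.ones_like(p),np.cos(r),np.sin(r)] if harm else np.ones((len(p),1))
  for c in range(285,330,3):
    s=3*np.clip((p-c)/10,0,1)+2*np.clip((p-c-10)/90,0,None)
    k,res,*_=np.linalg.lstsq(A,y-s,rcond=None); print(harm,c,np.round(k,2),np.round(res,2))
E
```

```text
0 285 [6.8] [12.18]
0 288 [6.83] [11.39]
0 291 [6.88] [8.51]
0 294 [6.94] [7.15]
0 297 [6.99] [7.31]
0 300 [7.02] [7.53]
0 303 [7.04] [7.24]
0 306 [7.09] [6.64]
0 309 [7.15] [7.57]
0 312 [7.2] [10.03]
0 315 [7.22] [10.66]
0 318 [7.24] [11.35]
0 321 [7.29] [14.12]
0 324 [7.36] [18.5]
0 327 [7.45] [25.61]
1 285 [6.87 0.18 0.43] [10.18]
1 288 [6.89 0.21 0.41] [9.45]
1 291 [6.94 0.27 0.34] [6.8]
1 294 [6.99 0.33 0.28] [5.48]
1 297 [7.04 0.39 0.21] [5.49]
1 300 [7.07 0.42 0.19] [5.49]
1 303 [7.09 0.46 0.18] [4.92]
1 306 [7.14 0.53 0.13] [3.61]
1 309 [7.19 0.61 0.09] [3.63]
1 312 [7.24 0.68 0.04] [4.99]
1 315 [7.26 0.71 0.03] [5.15]
1 318 [7.29 0.75 0.02] [5.15]
1 321 [ 7.34  0.84 -0.  ] [6.32]
1 324 [ 7.42  0.98 -0.04] [7.91]
1 327 [ 7.51  1.13 -0.08] [11.16]
```

Contact is at φ≈307°, so the target is φ≈396–397°. Next I'll generate the final rows.

```bash
python3 - <<'E'
from rows import *
print(rows(345,375,5));print(rows(375,395,5))
E
```

```text
0 0 0 0.026 0.000 0.0006 -0.8;0 0 0 0.053 0.002 0.0011 -0.8;0 0 0 0.078 0.006 0.0017 -0.8;0 0 0 0.104 0.013 0.0022 -0.8;0 0 0 0.128 0.021 0.0028 -0.8;0 0 0 0.152 0.032 0.0033 -0.8
0 0 0 0.023 0.013 0.0006 -0.8;0 0 0 0.045 0.028 0.0011 -0.8;0 0 0 0.065 0.044 0.0017 -0.8;0 0 0 0.084 0.063 0.0022 -0.8
```

>>> send_rows(
  moves="0 0 0 0.026 0.000 0.0006 -0.8;0 0 0 0.053 0.002 0.0011 -0.8;0 0 0 0.078 0.006 0.0017 -0.8",
)

```text
time: 16.18
eef_pos: [0.5502, -0.1105, 0.2351]
tcp_rot: [-0.0, 1.0, -0.001, 0.008]
contact_force: [11.1, 0.3, 0.7]
opening: 0.249
finger_force: 29.6
```

>>> send_rows(
  moves="0 0 0 0.026 0.007 0.0006 -0.8;0 0 0 0.050 0.015 0.0011 -0.8;0 0 0 0.074 0.026 0.0017 -0.8",
)

```text
time: 16.55
eef_pos: [0.5354, -0.1065, 0.2348]
tcp_rot: [-0.0, 1.0, -0.003, 0.007]
contact_force: [10.7, -4.8, -0.2]
opening: 0.247
finger_force: 29.9
```

>>> send_rows(
  moves="0 0 0 0.023 0.013 0.0006 -0.8;0 0 0 0.045 0.028 0.0011 -0.8",
)

```text
time: 16.8
eef_pos: [0.5261, -0.1017, 0.2345]
tcp_rot: [-0.0, 1.0, -0.003, 0.007]
contact_force: [9.6, -6.8, -0.3]
opening: 0.25
finger_force: 30.1
```

```bash
python3 - <<'E'
from plant import ctrl
from an import *
s=ctrl.get_state();an([(*s["eef_pos"][:2],*s["contact_force"][:2])])
E
```

```text
phi 21.9 r 60.0 tan 11.8 rad 0.3
```

>>> send_rows(
  moves="0 0 0 0.020 0.016 0.0006 -0.8;0 0 0 0.039 0.035 0.0011 -0.8;0 0 0 0.048 0.045 0.0014 -0.8",
)

```text
time: 17.18
eef_pos: [0.516, -0.0935, 0.2343]
tcp_rot: [-0.0, 1.0, -0.004, 0.006]
contact_force: [6.5, -9.5, 0.7]
opening: 0.252
finger_force: 30.5
```

>>> send_rows(
  moves="0 0 0 0 0 0 -0.8;0 0 0 0 0 0 -0.8",
)

```text
time: 17.42
eef_pos: [0.5158, -0.0933, 0.2343]
tcp_rot: [-0.0, 1.0, -0.004, 0.006]
contact_force: [6.7, -8.0, 1.7]
opening: 0.249
finger_force: 30.4
```

```bash
python3 - <<'E'
from plant import ctrl
from an import *
s=ctrl.get_state();an([(*s["eef_pos"][:2],*s["contact_force"][:2])])
E
```

```text
phi 34.5 r 60.3 tan 10.4 rad 0.6
```

The crank is at about 394.5°, 87–88° past contact. I'll unload the push, open and lift away.

>>> send_rows(
  moves="0 0 0 -0.006 -0.006 0 -0.8;0 0 0 -0.006 -0.006 0 -0.8;0 0 0 -0.006 -0.006 0 0.1;0 0 0 -0.006 -0.006 0 0.1;0 0 0 -0.006 -0.006 0 0.1;0 0 0 -0.006 -0.006 0 0.1",
)

```text
time: 18.18
eef_pos: [0.5134, -0.091, 0.2299]
tcp_rot: [-0.001, 1.0, 0.0, -0.0]
contact_force: [-1.8, -0.5, -0.3]
opening: 0.551
finger_force: 0.0
```

>>> send_rows(
  moves="0 0 0 0 0 -0.2 0.1;0 0 0 0 0 -0.5 0.1;0 0 0 0 0 -0.5 0.1;0 0 0 0 0 -0.5 0.1",
)

```text
time: 18.68
eef_pos: [0.5135, -0.0912, 0.33]
tcp_rot: [-0.001, 1.0, 0.0, -0.0]
contact_force: [-0.9, 0.5, -0.0]
opening: 0.549
finger_force: 0.0
```

```bash
python3 - <<'E'
from plant import ctrl
import cv2,numpy as np
s=ctrl.get_state();print(s["time"],s["eef_pos"],s["contact_force"],s["opening"])
o=[]
c=ctrl.read_camera("side"); o.append(cv2.resize(c["image"][190:350,250:410,::-1],(396,396),interpolation=cv2.INTER_CUBIC))
c=ctrl.read_camera("wrist"); o.append(cv2.resize(c["image"][80:400,160:480,::-1],(396,396)))
cv2.imwrite("pics/s3.png",np.hstack(o))
E
```

```text
18.675 [ 0.51346763 -0.09117815  0.33000778] [-0.88470445  0.46789835 -0.01859037] 0.5488653707132515
```

View pics/s3.png

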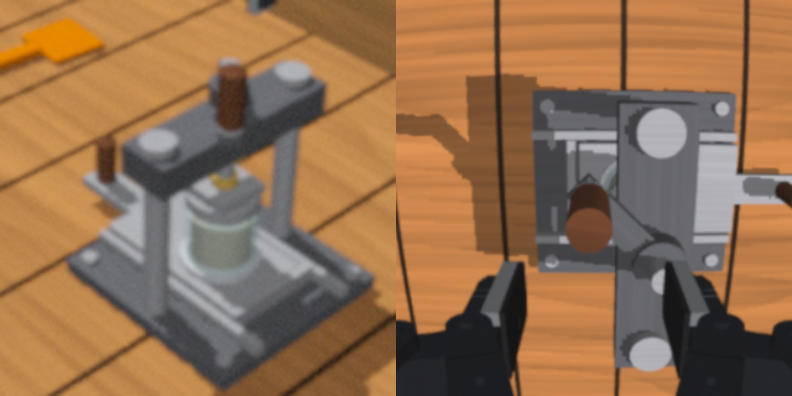

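The jaws are clear of the grip. The tray is home with the jar under the platen, the platen rests on the lid, and the crank angle in the image agrees with the arm's to within a few degrees. Handing in.

```bash
python3 -c "
from plant import ctrl
print(ctrl.sign_off())"
```

```text
the job is handed in; nothing more can be done
None
```

The tray is home against its stop, and the crank was wound clockwise to first contact (felt at about 307° of winding, give or take 5°), then about 87° further, and released; I handed the job in at about 19 s, and no verdict came back.

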